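# Take the honed knife cassette out of the vise

## Robot

A 6-joint arm with a two-finger parallel gripper is mounted at the origin on the work surface. World frame = base frame: x ahead of the robot, y to its left, z up, the work surface at z = 0. Lengths are in mm, angles in rad, forces in N, time in s.
With the tool pointing down it reaches from about 300 to 875 mm from the base axis. Payload 4.2 kg.
Tool frame: the origin (TCP) lies where the fingers leave the gripper's body, on its centre line; the fingertips stand 73 mm ahead of it and the grasp point (between the pads) lies 54 mm ahead of it; z points along the fingers, y is the line along which they close (so a half turn about z gives the same grasp; the last joint's range is limited). The gripper opens to 85 mm and grips with 20 to 120 N. Pads are 22 mm wide; open, the fingers measure 114 mm over their backs; the gripper's body (76 mm by 85 mm) begins 54 mm behind the grasp point. The pads swing forward as they close: fully open they stand 13 mm farther back than shut.
Start: joints at [1.146, 0.32, 1.565, -0, 1.257, -0.02], TCP at [226.456, 528.537, 303.938] pointing down, gripper open.
Joint ranges: [-3.11, 3.11], [-0.84, 2.01], [0.21, 2.61], [-1.34, 4.49], [0.05, 2.63], [-2.56, 2.56]. Speed limits (rad/s): [2.57, 2.57, 3.14, 3.14, 3.14, 3.14].

## Interface

Orientations are given as a unit quaternion [w, x, y, z].
In Python, from plant import read_state, snapshot, get_calibration, sign_off gives the robot as it stands. The module is installed in compiled form; this text tells all that it offers.
- The arm moves only by the tool arm_command, never from a script. Its arguments are lists of equal length, an entry for each row: "rotation": the turn, a rotation vector about the tool's x, y, z in degrees, a list of three; "translation": the shift along the tool's x, y, z in m, a list of three; "fingers": the gripper command: -1 is fully open, 1 is shut, values between are in proportion. A call has 1 to 5 rows; each row is the pose to reach, as a shift and turn from the pose commanded when the call began, along the tool's axes at that moment; what a row does not reach only later rows make up. A row lasts 1/8 s, in which the tool goes at most 62.5 mm and 10.7 degrees, less where a joint would pass 70% of its speed; a pose out of reach is approached as far as the arm can. A call with a gripper value outside its range is refused whole. The fingers move at their own pace and stop on an object; "newtons" is the grip in N (left out, the last holds). Time passes only in rows, so rows that repeat a pose let the fingers close. It gives the time, the measured TCP pose, the force, the opening and the grip force at its end, in the units of the state.
- read_state(): the state, without advancing time (a new reading comes with each control period).
- snapshot(name): name is "scene" or "top" or "wrist"; returns the picture (420x560x3 uint8, red, green, blue); there is no depth.
- get_calibration(name): a dict with "intrinsics" (3x3 intrinsics, pixels), "view" (4x4, takes a point from world to camera coordinates); the wrist camera has in their place "T_tool_cam" (4x4, takes a point from camera to tool coordinates, whose origin is the TCP and whose axes are the flange's). Camera axes: x right, y down, z forward; pixel columns grow to the right and rows downward; lengths in mm; the calibration is good to about 2 mm. A picture is of the moment at which its call begins: read the wrist's pose just before it. get_calibration takes no time and is no camera call.
- sign_off(): hands the job in; it is judged then, once.
The state is a dict: "clock": time; "qpos": joint angles; "qd": joint speeds; "tau": joint torques, N m; "tool_pos": TCP position; "tcp_rot": TCP orientation; "ft_force": force on the tool from outside, world axes, zero at the start; "moment": the same for the moment, N m; "opening": opening from 0.0 (shut) to 1.0 (fully open); "gripper_force": force on a finger pad.
Only numpy, scipy, OpenCV 4.12 (cv2) and the standard library are available. Lean on these libraries where they do the work, as an engineer would, in place of code of your own. Each camera call takes 0.05 s, during which the arm holds its last target. There are 200 camera calls.

## Task

The planer's knife cassette in the bench vise is honed: slide the vise jaw fully open by its post, then pinch the cassette's two side catches together and lift it straight up out of its socket by them. Finish while still holding it by the pinched catches, upright and still, about 120 mm above its seat and touching nothing else. Leave the other things on the bench where they are.

Things in the scene. Friction and masses are not known exactly. Their poses are not given: they have to be found in the camera images.
- vise_seat (a point): centre of the socket floor of the grey vise fixed to the bench, 20 mm above the bench; it stands elsewhere and turned in each run. z up; x along the vise towards its fixed jaw, so the sliding jaw opens to -x; y across. Fixed jaw: x +31 to +58 mm, top 36 mm above the seat. Steel ledges along both sides: y 19 to 29 mm, tops 27 mm above the seat
- vise: the same vise, origin on the bench 20 mm below vise_seat, same axes; it reaches from -190 to +62 mm in x and +-45 mm in y. Its sliding jaw is 56 mm wide, its top 47 mm above the seat
- jaw (a joint): sliding jaw, m: 0 = shut on the cassette, 0.06 = fully open at its stop; starts near 0. About 4 N of friction (some more if moved fast); stays where left. When shut its lip overhangs the cassette's shoulder by up to 10 mm and blocks lifting; clear from about 0.012
- jaw_post (a point): centre, about half-way up, of the upright round wooden post on the sliding jaw's flat top, by which the jaw is moved: 16 mm in diameter, 45 mm tall, its top 112 mm above the bench. Axes as vise_seat; it lies 80 mm to -x of the seat with the jaw shut, 140 mm with it open
- cassette_grip (a point): midway between the two black ribbed catch pads of the knife cassette in the vise, 56 mm above its underside and above the seat. x along it (as the vise's x), y from right to left catch, z up. Pads on its +y and -y sides: 20 mm wide in x, 45 to 68 mm above the underside, outer faces 56 mm apart when free, 40 mm when both are fully pressed
- cassette: the same cassette, origin under its centre. Aluminium, 60 x 36 x 40 mm below, a neck 32 x 18 mm up to 70 mm, a steel knife on top up to 78 mm; 0.2 to 0.5 kg. A tooth of each catch sits under a ledge of the socket: it cannot lift until both catches are pressed some 4 mm. It then lifts straight up, 27 mm to leave the socket
- catch_left (a joint): left catch (+y side) of the cassette, m: 0 = free, 0.008 = fully pressed in; a spring pushes it out with 2 N at 0 and 6 N at 0.008
- catch_right (a joint): right catch (-y side), the same
- stone: a honing stone on a dark wooden base, 160 x 56 x 30 mm, lying beside the vise; to be left alone; origin at its underside
- offcut: a wooden offcut, 100 x 45 x 28 mm, lying on the other side of the vise; to be left alone; origin at its underside
- spare: a spare knife cassette lying on its side on the bench near the vise's fixed jaw, about 78 x 60 x 44 mm; not the one to take; to be left alone; origin at its underside
- planer: a hand-held power planer, 300 x 84 x 165 mm, at the left of the bench; to be left alone; origin at its underside
- hammer: a hammer lying at the left of the bench; to be left alone; origin at its underside
- glue: a white glue bottle, 64 mm across, 180 mm tall, standing at the right; to be left alone; origin at its underside
- jar: a jar, 72 mm across, 90 mm tall, standing at the right; to be left alone; origin at its underside
There are look-alikes about, which are no part of the job. Leave any turquoise look-alike of the cassette alone.

How it is judged:
By the outcome, as a careful person would: the job done as asked, in the order asked, and still so for the second after the job is handed in, while the arm keeps its last pose, push and grip.
It also fails if it takes over 40 s, if anything falls off the work surface, if the arm or the gripper's body presses on something with over 40 N, if the wrist force passes 120 N, or if a joint passes its speed limit or range.

## Working session

There is one attempt and no reset: what is moved stays moved. The work goes in short steps, Python scripts to look and compute and a tool call to move; the robot and the scene stay as the last step left them, time stands still between calls to the robot, and variables do not carry over. Pictures are saved under pics/ and viewed, at most 10 in all, crops included, and the job is handed in when it is done.

Besides the shell and the picture viewer there is one more tool, called in YAML: its name, and indented under it one key for each argument. arm_command: Moves the arm, as the interface text tells. Its arguments: {"type":"object","properties":{"rotation":{"type":"array"},"translation":{"type":"array"},"fingers":{"type":"array"},"newtons":{"type":"number"}},"required":["rotation","translation","fingers"]}

```bash
mkdir -p pics; python3 - <<'E'
from plant import *
import cv2,numpy as np
s=read_state();print(s)
for n in("scene","top"):
    im=snapshot(n);cv2.imwrite(f"pics/{n}0.png",im[:,:,::-1]);c=get_calibration(n);print(n,c)
print(get_calibration("wrist"))
E
```

```text
{'clock': 0.0, 'qpos': array([ 1.14601333e+00,  3.20289310e-01,  1.56568993e+00, -1.16759009e-05,
        1.25739983e+00, -2.00166793e-02]), 'qd': array([ 0.00032182,  0.00139508,  0.00057626, -0.00030438, -0.00031935,
        0.00083345]), 'tau': array([ 1.70549214e-03, -4.15523672e+01, -2.34172618e+01,  1.04544822e-04,
        8.33447644e-03, -1.73418715e-05]), 'tool_pos': array([226.30190227, 528.20947249, 303.07940054]), 'tcp_rot': array([-1.91601624e-04,  2.01002572e-01,  9.79590306e-01, -8.72438570e-04]), 'ft_force': array([-0.59596209, -0.33339629, -0.19583303]), 'moment': array([-0.00239588, -0.05559796, -0.06317928]), 'gripper_force': 0.0, 'opening': 1.0033716437048468}
scene {'intrinsics': array([[409.0374541 ,   0.        , 278.39012824],
       [  0.        , 409.0374541 , 208.52686228],
       [  0.        ,   0.        ,   1.        ]]), 'view': array([[-2.80757460e-01,  9.59640485e-01,  1.62907329e-02,
         1.45887934e+02],
       [ 8.05804758e-01,  2.44903301e-01, -5.39167010e-01,
        -3.96417920e+02],
       [-5.21396146e-01, -1.38248010e-01, -8.42041298e-01,
[... 463 characters left out ...]
],
       [ 5.66477755e-02,  8.25475959e-03, -9.98360100e-01,
         1.26547744e+03],
       [ 0.00000000e+00,  0.00000000e+00,  0.00000000e+00,
         1.00000000e+00]])}
{'intrinsics': array([[336.03449888,   0.        , 281.24044283],
       [  0.        , 336.03449888, 209.93611302],
       [  0.        ,   0.        ,   1.        ]]), 'T_tool_cam': array([[-2.72632814e-04, -9.47282403e-01, -3.20399711e-01,
         8.22814320e+01],
       [ 9.99999842e-01, -1.00444155e-04, -5.53944914e-04,
         1.01824789e-01],
       [ 4.92559990e-04, -3.20399812e-01,  9.47282280e-01,
        -7.10190274e+01],
       [ 0.00000000e+00,  0.00000000e+00,  0.00000000e+00,
         1.00000000e+00]])}
```

View pics/top0.png

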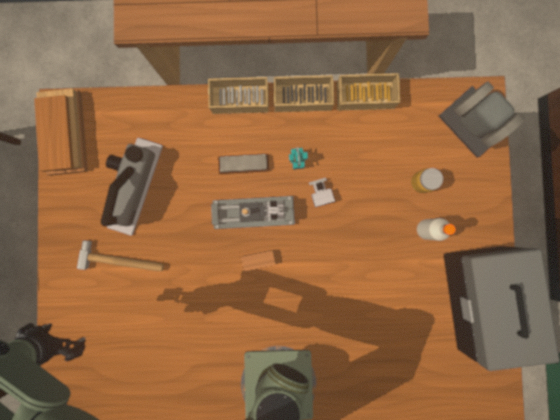

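View pics/scene0.png

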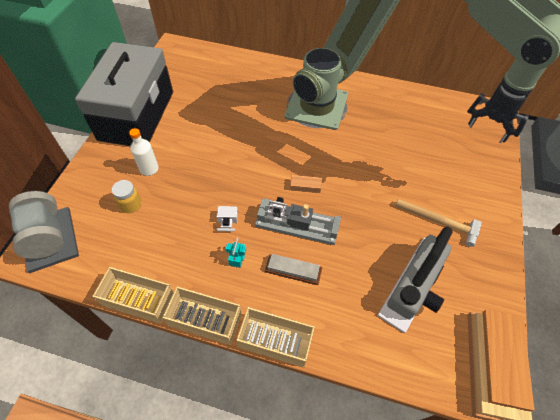

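The top view shows the vise from (213,213) to (295,207), with the post near (246,211), the cassette near (272,209), the fixed jaw to the right (towards world -y), the stone above and the offcut below. The scene view agrees: cassette (277,208), post (306,213).

```bash
cat >h.py <<'E'
from plant import *
import cv2,numpy as np
from scipy.spatial.transform import Rotation as R
def cam(n):
    c=get_calibration(n);K=c["intrinsics"]
    if n!="wrist": return K,np.linalg.inv(c["view"])
    s=read_state();T=np.eye(4);q=s["tcp_rot"];T[:3,:3]=R.from_quat(q,scalar_first=True).as_matrix();T[:3,3]=s["tool_pos"]
    return K,T@c["T_tool_cam"]
def ray(uv,z,KT):
    K,T=KT;d=T[:3,:3]@np.linalg.solve(K,[*uv,1]);o=T[:3,3];return o+d*(z-o[2])/d[2]
def proj(p,KT):
    K,T=KT;c=np.linalg.inv(T)@[*p,1];u=K@c[:3];return u[:2]/u[2]
def tool(p):  # world point in tool axes
    s=read_state();return R.from_quat(s["tcp_rot"],scalar_first=True).inv().apply(np.array(p)-s["tool_pos"])
E
python3 - <<'E'
from h import *
k=cam("top")
for uv,z in[((246,211),112),((272,209),95),((213,213),20),((295,207),20),((259,254),28),((243,162),30),((320,192),44)]:print(uv,ray(uv,z,k).round())
k=cam("scene")
for uv,z in[((306,209),112),((277,208),90)]:print(uv,ray(uv,z,k).round())
print(cam("wrist")[1].round(2), R.from_quat(read_state()["tcp_rot"],scalar_first=True).as_matrix().round(2))
im=cv2.imread("pics/top0.png")[140:280,190:350];cv2.imwrite("pics/topc.png",cv2.resize(im,None,fx=5,fy=4.2,interpolation=cv2.INTER_CUBIC) if 0 else cv2.resize(im,None,fx=4,fy=4,interpolation=cv2.INTER_CUBIC))
E
```

```text
(246, 211) [531.  79. 112.]
(272, 209) [536.   5.  95.]
(213, 213) [532. 190.  20.]
(295, 207) [544. -65.  20.]
(259, 254) [402.  49.  28.]
(243, 162) [688.  93.  30.]
(320, 192) [ 587. -142.   44.]
(306, 209) [542.  88. 112.]
(277, 208) [549.   3.  90.]
[[ 3.9000e-01  8.7000e-01  2.9000e-01  1.5078e+02]
 [ 9.2000e-01 -3.7000e-01 -1.3000e-01  5.6085e+02]
 [-0.0000e+00  3.2000e-01 -9.5000e-01  3.7417e+02]
 [ 0.0000e+00  0.0000e+00  0.0000e+00  1.0000e+00]] [[-0.92  0.39 -0.  ]
 [ 0.39  0.92 -0.  ]
 [ 0.   -0.   -1.  ]]
```

View pics/topc.png

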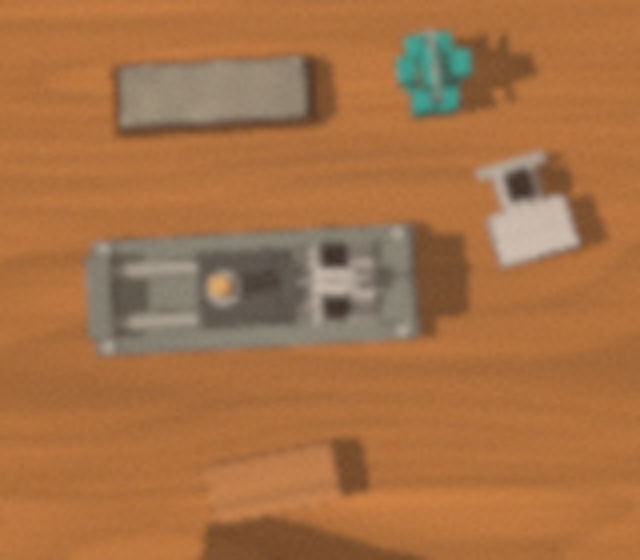

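The crop shows the post at (222,287), the cassette pads at (333,253) and (335,308), and the fixed jaw on the right. I'll move above the vise with the tool turned to match.

arm_command:
  rotation:
    - [0,0,66]
    - [0,0,66]
    - [0,0,66]
    - [0,0,66]
    - [0,0,66]
  translation:
    - [-0.47,-0.319,0.033]
    - [-0.47,-0.319,0.033]
    - [-0.47,-0.319,0.033]
    - [-0.47,-0.319,0.033]
    - [-0.47,-0.319,0.033]
  fingers: [-1,-1,-1,-1,-1]

```text
clock: 0.72
tool_pos: [395.4, 264.0, 285.5]
tcp_rot: [0.0, 0.624, 0.781, 0.0]
ft_force: [1.1, -0.4, 0.2]
opening: 0.998
gripper_force: 0.0
```

```bash
python3 -c "
from h import *
s=read_state();print(s['tool_pos'],tool((532,50,270)),R.from_quat(s['tcp_rot'],scalar_first=True).as_matrix().round(3))"
```

```text
[395.36983769 263.99986002 285.54583191] [-238.88859924   85.99830392   15.55452048] [[-0.221  0.975  0.   ]
 [ 0.975  0.221  0.   ]
 [-0.     0.    -1.   ]]
```

arm_command:
  rotation:
    - [0,0,12]
    - [0,0,12]
    - [0,0,12]
    - [0,0,12]
    - [0,0,12]
  translation:
    - [-0.239,0.086,0.015]
    - [-0.239,0.086,0.015]
    - [-0.239,0.086,0.015]
    - [-0.239,0.086,0.015]
    - [-0.239,0.086,0.015]
  fingers: [-1,-1,-1,-1,-1]

```text
clock: 1.35
tool_pos: [534.1, 49.3, 269.9]
tcp_rot: [-0.0, 0.702, 0.712, -0.0]
ft_force: [-1.3, 1.3, -0.5]
opening: 0.998
gripper_force: 0.0
```

```bash
python3 -c "
from h import *
s=read_state();print(s['tool_pos'],R.from_quat(s['tcp_rot'],scalar_first=True).as_matrix().round(3))
np.save('k1.npy',cam('wrist')[1])
im=snapshot('wrist');cv2.imwrite('pics/w1.png',im[:,:,::-1])"
```

```text
[534.06736416  49.30515636 269.86590488] [[-0.014  1.    -0.001]
 [ 1.     0.014 -0.001]
 [-0.001 -0.001 -1.   ]]
```

View pics/w1.png

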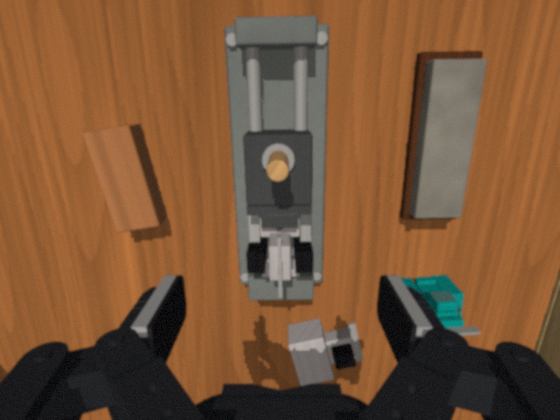

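The wrist view shows the post top at (278,170) and its base near (278,158). The pads are at about (257,257) and (304,257), the bolts at (233,38), (320,38) and (245,277), (317,277), and the turquoise look-alike at (437,303).

```bash
python3 - <<'E'
from h import *
k=(get_calibration("wrist")["intrinsics"],np.load("k1.npy"))
for n,uv,z in[("post",(278,170),112),("postbase",(278,158),67),("padL",(257,247),88),("padR",(304,247),88),("bolt1",(232,38),20),("b2",(321,38),20),("b3",(245,277),20),("b4",(317,277),20),("jawTL",(246,136),67),("jawTR",(311,132),67),("jawBL",(246,210),67),("jawBR",(312,208),67)]:print(n,ray(uv,z,k).round(1))
im=cv2.imread("pics/w1.png")[110:320,200:360];cv2.imwrite("pics/w1c.png",cv2.resize(im,None,fx=2.8,fy=2.8,interpolation=cv2.INTER_CUBIC))
E
```

```text
post [531.4  83.3 112. ]
postbase [531.   83.7  67. ]
padL [514.6  13.5  88. ]
padR [553.3  14.   88. ]
bolt1 [490.  178.4  20. ]
b2 [566.5 179.4  20. ]
b3 [496.3 -54.1  20. ]
b4 [574.1 -53.   20. ]
jawTL [505.2 101.   67. ]
jawTR [557.1 104.9  67. ]
jawBL [503.9  38.4  67. ]
jawBR [560.6  41.   67. ]
```

View pics/w1c.png

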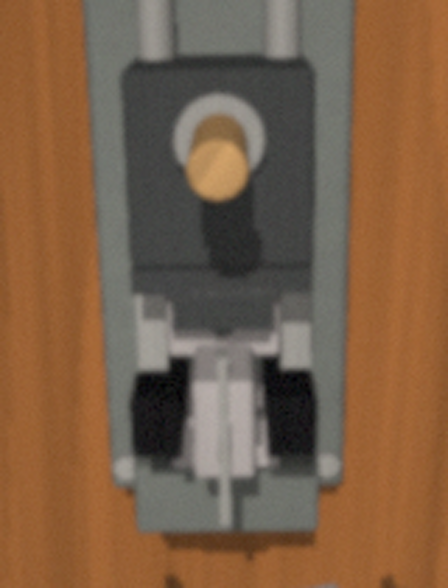

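```bash
python3 -c "
from h import *
print(tool((531.2,83.5,146)))"
```

```text
[ 32.92876935  -1.38736772 123.93155061]
```

arm_command:
  rotation:
    - [0,0,-0.9]
    - [0,0,-0.9]
    - [0,0,-0.9]
    - [0,0,-0.9]
    - [0,0,-0.9]
  translation:
    - [0.033,-0.002,0.03]
    - [0.033,-0.002,0.08]
    - [0.033,-0.002,0.124]
    - [0.033,-0.002,0.124]
    - [0.033,-0.002,0.124]
  fingers: [-1,-1,-1,-1,-1]

```text
clock: 2.02
tool_pos: [530.6, 86.4, 148.3]
tcp_rot: [0.001, 0.694, 0.72, 0.001]
ft_force: [0.3, 0.6, 0.3]
opening: 1.005
gripper_force: 0.0
```

arm_command:
  rotation:
    - [0,0,0]
    - [0,0,0]
    - [0,0,0]
    - [0,0,0]
    - [0,0,0]
  translation:
    - [0,0,0]
    - [0,0,0]
    - [0,0,0]
    - [0,0,0]
    - [0,0,0]
  fingers: [0.8,0.8,0.8,0.8,0.8]
  newtons: 40

```text
clock: 2.65
tool_pos: [530.5, 85.4, 147.3]
tcp_rot: [0.0, 0.695, 0.719, 0.001]
ft_force: [1.0, 0.6, 3.8]
opening: 0.173
gripper_force: 39.1
```

arm_command:
  rotation:
    - [0,0,0]
    - [0,0,0]
    - [0,0,0]
    - [0,0,0]
    - [0,0,0]
  translation:
    - [0.01,0,0]
    - [0.022,0,0]
    - [0.034,0,0]
    - [0.046,0,0]
    - [0.055,0,0]
  fingers: [0.8,0.8,0.8,0.8,0.8]

```text
clock: 3.28
tool_pos: [528.8, 140.1, 147.2]
tcp_rot: [0.001, 0.694, 0.72, 0.0]
ft_force: [2.1, -5.1, 2.9]
opening: 0.174
gripper_force: 39.2
```

arm_command:
  rotation:
    - [0,0,0]
    - [0,0,0]
    - [0,0,0]
    - [0,0,0]
  translation:
    - [0.003,0,0]
    - [0.006,0,0]
    - [0.006,0,0]
    - [0.006,0,0]
  fingers: [0.8,0.8,0.8,0.8]

```text
clock: 3.78
tool_pos: [528.8, 142.9, 147.2]
tcp_rot: [0.003, 0.694, 0.72, -0.002]
ft_force: [4.1, -17.0, 5.1]
opening: 0.173
gripper_force: 39.3
```

arm_command:
  rotation:
    - [0,0,0]
    - [0,0,0]
    - [0,0,0]
    - [0,0,0]
    - [0,0,0]
  translation:
    - [-0.002,0,0]
    - [-0.002,0,0]
    - [-0.002,0,0]
    - [-0.002,0,0]
    - [-0.002,0,0]
  fingers: [0.8,-1,-1,-1,-1]

```text
clock: 4.4
tool_pos: [527.8, 144.7, 146.6]
tcp_rot: [-0.0, 0.695, 0.719, -0.0]
ft_force: [0.7, 0.6, 0.4]
opening: 0.994
gripper_force: 0.0
```

arm_command:
  rotation:
    - [0,0,0]
    - [0,0,0]
    - [0,0,0]
    - [0,0,0]
    - [0,0,0]
  translation:
    - [0,0,-0.045]
    - [0,0,-0.09]
    - [-0.06,0.004,-0.09]
    - [-0.11,0.004,-0.09]
    - [-0.11,0.004,-0.09]
  fingers: [-1,-1,-1,-1,-1]

```text
clock: 5.03
tool_pos: [535.6, 32.3, 236.9]
tcp_rot: [0.0, 0.696, 0.718, -0.0]
ft_force: [-0.7, 0.1, 0.6]
opening: 1.001
gripper_force: 0.0
```

arm_command:
  rotation:
    - [0,0,0]
  translation:
    - [0,0,0]
  fingers: [-1]

```text
clock: 5.15
tool_pos: [535.7, 35.0, 236.7]
tcp_rot: [-0.0, 0.695, 0.719, 0.0]
ft_force: [-0.2, -0.0, 0.7]
opening: 1.005
gripper_force: 0.0
```

```bash
python3 -c "
from h import *
s=read_state();print(s['tool_pos'],R.from_quat(s['tcp_rot'],scalar_first=True).as_matrix().round(3))
np.save('k2.npy',cam('wrist')[1])
im=snapshot('wrist');cv2.imwrite('pics/w2.png',im[:,:,::-1])
cv2.imwrite('pics/w2c.png',cv2.resize(im[60:,140:420,::-1],None,fx=1.6,fy=1.6,interpolation=cv2.INTER_CUBIC))"
```

```text
[535.70281374  35.030555   236.67691881] [[-0.034  0.999 -0.   ]
 [ 0.999  0.034  0.001]
 [ 0.001 -0.    -1.   ]]
```

View pics/w2c.png

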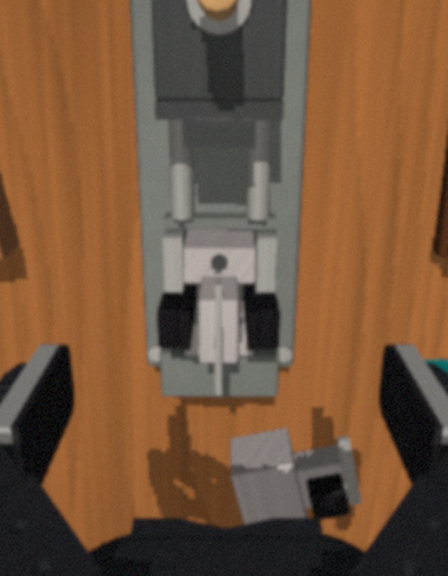

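The jaw is open, with its front edge at crop row 118. In the crop the pads span columns 158–279 and rows 293–357, the knife line is at column 219, and the cassette shoulder's rear edge is at row 250.

```bash
python3 - <<'E'
from h import *
k=(get_calibration("wrist")["intrinsics"],np.load("k2.npy"))
for n,(u,v),z in[("shoulderrear x-30",(219,250),60),("padtop L outer",(159,322),88),("padtopR outer",(279,322),88),("pad top face rear edge x-10",(219,308),88),("pad front edge x+10",(219,352),88),("knife",(219,300),98),("b",(155,355),20),("b",(285,355),20),("fixed jaw front edge x58",(220,395),56),("jawfront",(219,118),67),("left base",(147,250),20),("right base",(301,250),20)]:print(n,ray((140+u/1.6,60+v/1.6),z,k).round(1))
E
```

```text
shoulderrear x-30 [532.6  28.4  60. ]
padtop L outer [506.4   2.8  88. ]
padtopR outer [561.    4.6  88. ]
pad top face rear edge x-10 [533.5  10.7  88. ]
pad front edge x+10 [534.1 -11.8  88. ]
knife [533.3  19.4  98. ]
b [495.7 -55.1  20. ]
b [574.8 -52.4  20. ]
fixed jaw front edge x58 [535.7 -57.3  56. ]
jawfront [530.8  92.5  67. ]
left base [491.7  12.7  20. ]
right base [579.2  15.7  20. ]
```

```bash
python3 -c "
from h import *
print(tool((533.7,0.3,128)))"
```

```text
[-35.16241103  -3.19470149 108.61925092]
```

arm_command:
  rotation:
    - [0,0,0]
    - [0,0,0]
    - [0,0,0]
    - [0,0,0]
    - [0,0,0]
  translation:
    - [-0.035,-0.003,0.03]
    - [-0.035,-0.003,0.065]
    - [-0.035,-0.003,0.095]
    - [-0.035,-0.003,0.1085]
    - [-0.035,-0.003,0.1085]
  fingers: [-1,-1,-1,-1,-1]

```text
clock: 5.82
tool_pos: [533.9, 0.4, 127.7]
tcp_rot: [-0.001, 0.694, 0.72, -0.0]
ft_force: [0.2, -0.2, 1.1]
opening: 1.003
gripper_force: 0.0
```

arm_command:
  rotation:
    - [0,0,0]
    - [0,0,0]
  translation:
    - [0,0,0]
    - [0,0,0]
  fingers: [-0.4,-0.4]

```text
clock: 6.08
tool_pos: [534.7, -0.3, 129.4]
tcp_rot: [0.001, 0.695, 0.719, 0.001]
ft_force: [1.1, 0.8, 0.2]
opening: 0.699
gripper_force: 0.0
```

```bash
python3 -c "
from h import *
print(tool((533.7,0.3,128)),read_state()['opening'],read_state()['tcp_rot'])
np.save('k3.npy',cam('wrist')[1])
im=snapshot('wrist');cv2.imwrite('pics/w3.png',im[:,:,::-1])"
```

```text
[ 0.60631927 -0.93920606  1.39609985] 0.6992073296973116 [0.00084373 0.69463335 0.71936296 0.00085102]
```

View pics/w3.png

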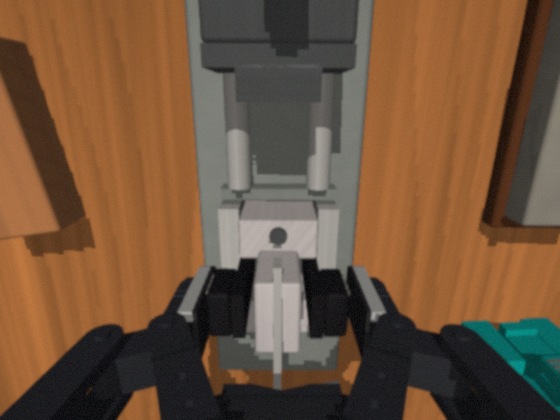

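The fingers straddle both catch pads (columns 210–345) evenly and at the right height. Now I'll pinch.

arm_command:
  rotation:
    - [0,0,0]
    - [0,0,0]
    - [0,0,0]
    - [0,0,0]
    - [0,0,0]
  translation:
    - [0,0,0]
    - [0,0,0]
    - [0,0,0]
    - [0,0,0]
    - [0,0,0]
  fingers: [0.5,0.5,0.5,0.5,0.5]
  newtons: 60

```text
clock: 6.75
tool_pos: [533.5, -0.5, 130.6]
tcp_rot: [-0.0, 0.695, 0.719, 0.0]
ft_force: [-6.1, -0.0, 16.4]
opening: 0.402
gripper_force: 60.0
```

arm_command:
  rotation:
    - [0,0,0]
    - [0,0,0]
    - [0,0,0]
    - [0,0,0]
    - [0,0,0]
  translation:
    - [0,0,-0.002]
    - [0,0,-0.004]
    - [0,0,-0.006]
    - [0,0,-0.009]
    - [0,0,-0.012]
  fingers: [0.5,0.5,0.5,0.5,0.5]

```text
clock: 7.38
tool_pos: [534.0, -0.4, 140.3]
tcp_rot: [-0.0, 0.695, 0.719, -0.0]
ft_force: [-0.6, -0.1, -3.3]
opening: 0.398
gripper_force: 59.9
```

```bash
python3 -c "
from h import *
im=snapshot('wrist');cv2.imwrite('pics/w4.png',im[:,:,::-1])"
```

```text
(no output)
```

View pics/w4.png

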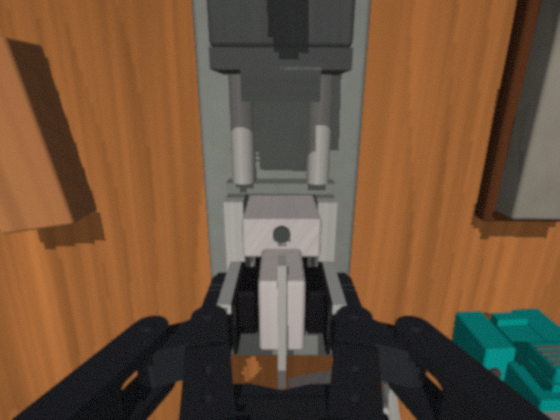

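The catches are pinched, and the cassette keeps its place in the hand while the vise recedes. The force is about 3 N, the cassette's weight. I'll lift straight up.

arm_command:
  rotation:
    - [0,0,0]
    - [0,0,0]
    - [0,0,0]
    - [0,0,0]
    - [0,0,0]
  translation:
    - [0,0,-0.008]
    - [0,0,-0.016]
    - [0,0,-0.026]
    - [0,0,-0.038]
    - [0,0,-0.05]
  fingers: [0.5,0.5,0.5,0.5,0.5]

```text
clock: 8.05
tool_pos: [534.0, -0.4, 191.3]
tcp_rot: [0.0, 0.695, 0.719, 0.0]
ft_force: [0.5, -0.6, -3.1]
opening: 0.395
gripper_force: 60.3
```

arm_command:
  rotation:
    - [0,0,0]
    - [0,0,0]
    - [0,0,0]
    - [0,0,0]
    - [0,0,0]
  translation:
    - [0,0,-0.014]
    - [0,0,-0.03]
    - [0,0,-0.045]
    - [0,0,-0.054]
    - [0,0,-0.059]
  fingers: [0.5,0.5,0.5,0.5,0.5]

```text
clock: 8.68
tool_pos: [534.0, -0.4, 249.9]
tcp_rot: [0.0, 0.695, 0.719, 0.0]
ft_force: [0.3, -0.5, -2.7]
opening: 0.396
gripper_force: 60.3
```

arm_command:
  rotation:
    - [0,0,0]
    - [0,0,0]
    - [0,0,0]
    - [0,0,0]
    - [0,0,0]
  translation:
    - [0,0,0]
    - [0,0,0]
    - [0,0,0]
    - [0,0,0]
    - [0,0,0]
  fingers: [0.5,0.5,0.5,0.5,0.5]

```text
clock: 9.3
tool_pos: [534.0, -0.4, 249.1]
tcp_rot: [-0.0, 0.695, 0.719, -0.0]
ft_force: [0.3, 0.0, -3.5]
opening: 0.397
gripper_force: 60.3
```

```bash
python3 -c "
from h import *
s=read_state();print(s['tool_pos'],s['opening'],s['ft_force'],s['moment'])
im=snapshot('wrist');im2=snapshot('scene')[130:290,200:360]
cv2.imwrite('pics/w5.png',np.hstack([im,cv2.resize(im2,(240,240)).repeat(1,0) if 0 else np.vstack([cv2.resize(im2,(240,240)),np.zeros((180,240,3),np.uint8)])])[:,:,::-1])"
```

```text
[ 5.33958746e+02 -4.33667411e-01  2.49138474e+02] 0.3965902135807593 [ 0.29311369  0.02075809 -3.49319719] [-0.03675105 -0.01021584  0.03110949]
```

View pics/w5.png

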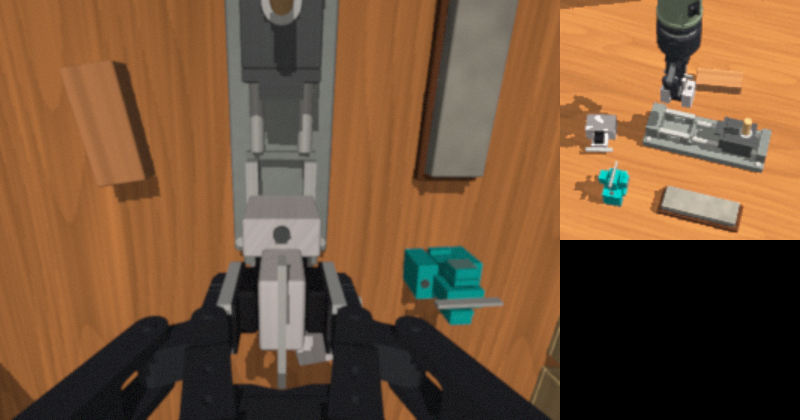

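The wrist view shows the cassette held by its pinched catches at (282,280), clear of the vise and not shifted in the hand. The scene inset shows the socket empty, the jaw open and the other things where they were.

```bash
python3 -c "
from plant import *
print(sign_off())"
```

```text
the job is handed in; nothing more can be done
None
```

I slid the vise jaw open to its stop, pinched both catches and lifted the cassette straight up. The job was handed in at about 9 s of robot time, with the cassette held upright and still about 120 mm above its seat and touching nothing else.

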